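# Turn back the cover leaf of a shoe-care case

### The arm

A 6-joint arm with a two-finger parallel gripper is mounted at the origin on the work surface. World frame = base frame: x ahead of the robot, y to its left, z up, the work surface at z = 0. Lengths are in mm, angles in degrees, forces in N, time in s.
With the tool pointing down it reaches from about 325 to 850 mm from the base axis. Payload 15.5 kg.
Tool frame: the origin (TCP) lies midway between the tips of the shut fingers; the grasp point (between the pads) lies 19 mm behind it; z points along the fingers, y is the line along which they close (so a half turn about z gives the same grasp; the last joint's range is limited). The gripper opens to 91 mm and grips with 3 to 60 N. Pads are 32 mm wide; open, the fingers measure 118 mm over their backs; the gripper's body (76 mm by 178 mm) begins 60 mm behind the grasp point.
Start: joints at [-69.414, 28.281, 77.091, -0, 74.628, -5.472], TCP at [274.553, -561.469, 213.915] pointing down, gripper open.
Joint ranges: [-166.48, 166.48], [-47.26, 123.95], [12.59, 153.08], [-70.14, 250.14], [6.76, 159.57], [-176.63, 176.63]. Speed limits (degrees/s): [108.29, 108.29, 147.25, 172.46, 172.46, 172.46].

### API

Orientations are given as a 3x3 rotation matrix whose columns are the frame's x, y, z axes.
In Python, from cell import arm, cams gives the robot as it stands.
- The arm moves only by the shell command python3 -m inch 'ROWS'. ROWS is JSON, a list of rows, each an object of numbers: "x", "y", "z": the shift along the tool's x, y, z in cm; "rx", "ry", "rz": the turn, a rotation vector about the tool's x, y, z in degrees; "claw": the opening, from 0 (shut) to 1 (fully open). A call has 1 to 20 rows; each row is the pose to reach, as a shift and turn from the pose commanded when the call began, along the tool's axes at that moment; what a row does not reach only later rows make up. A row lasts 1/8 s, in which the tool goes at most 62.5 mm and 10.7 degrees, less where a joint would pass 70% of its speed; a pose out of reach is approached as far as the arm can. A call with a gripper value outside its range is refused whole. The fingers move at their own pace and stop on an object; the grip force is fixed at half the most. Time passes only in rows, so rows that repeat a pose let the fingers close. It gives the time, the measured TCP pose, the force, the opening and the grip force at its end, in the units of the state.
- arm.get_obs(): the state, without advancing time (a new reading comes with each control period).
- cams.get_image(name): name is "scene" or "top" or "wrist"; returns a dict with "frame" (480x640x3 uint8, red, green, blue), "range_z" (480x640 float32, mm along the optical axis (not along the pixel's ray), 0 where there is no reading), "intrinsics" (3x3 intrinsics, pixels), "distortion" ([k1, k2, p1, p2, k3] as OpenCV has them; the pictures are not rectified), "camera_from_world" (4x4, takes a point from world to camera coordinates). Camera axes: x right, y down, z forward; pixel columns grow to the right and rows downward; lengths in mm; the calibration is good to about 2 mm. A picture is of the moment at which its call begins.
- arm.hand_in(): hands the job in; it is judged then, once.
The state is a dict: "time_s": time; "joint_positions": joint angles; "qd": joint speeds; "effort": joint torques, N m; "tcp_pos": TCP position; "tool_rot": TCP orientation; "ft_force": force on the tool from outside, world axes, zero at the start; "wrist_torque": the same for the moment, N m; "finger_gap": opening from 0.0 (shut) to 1.0 (fully open); "grip_force": force on a finger pad.
Only numpy, scipy, OpenCV 4.12 (cv2) and the standard library are available. Lean on these libraries where they do the work, as an engineer would, in place of code of your own. Each camera call takes 0.05 s, during which the arm holds its last target. There are 200 camera calls.

### The job

The red shoe-care case lies open on the shelf with its flat cover leaf caught shut over one half. Press the thumb button of the catch so that the leaf springs up, then push the leaf with a fingertip up and over the spine and press it down until it lies fully flat over the other half. Only press and push: pinch or lift nothing, do not slam the leaf, and leave the case, its contents and the things around it where they are.

Things in the scene. Friction and masses are not known exactly. Their poses are not given: they have to be found in the camera images.
- case: Red plastic shoe-care case (0.75 kg, loose) open flat on the shelf: two shallow halves joined at a spine along its y; 216 mm (x) by 156 mm (y), rims 35 mm above the shelf. Origin on the shelf under the middle of the spine, z up. Near half with catch and contents at x -108 to -5 mm, empty far half at x 5 to 108 mm (strike to 119). Its +x points away from the robot within 0.45 rad
- spine (a point): middle of the hinge axis of the leaf: 32 mm above the shelf, over the case's origin; the axis runs along the case's y
- leaf (a joint): angle of the leaf about the spine (rad): 0 caught shut over the near half, 1.57 upright, 3.14 flat over the far half (its stop), level with the rims. Weighs 90 g; hinge friction of 0.05 N m holds it at any angle; 0.5 to 1 N at the free edge turns it. When the catch lets go a sprung pin near the spine kicks it up to about 0.9 rad, where it stays, its free edge 75 mm above the rims
- leaf_edge (a point): middle of the leaf's free edge, half-way through its thickness, 98 mm from the hinge axis. The leaf is a flat grey rigid panel, 144 mm along the spine, 5 mm thick, reaching from 6 to 98 mm from the hinge axis, which lies in the middle of its thickness
- leaf_outer: the smooth outer skin of the leaf (2.5 mm), the side that looks up while it is shut. Origin on the hinge axis; the panel runs along its -x; z is the outward normal of this side
- leaf_inner: the ribbed inner skin of the leaf (2.5 mm), the side that looks down while it is shut and up once it is turned over: the side to push on. Origin and axes as leaf_outer
- catch (a joint): turn of the press-button catch (rad): 0 at rest, 0.35 pressed to its stop; it lets the leaf go at about 0.2 to 0.3, and springs back when released. About 2.5 N at the press point starts it and 6 to 8 N presses it fully
- button_top (a point): where to press: on the ribbed top of the catch's thumb button, x = -135 mm in the case, 33 mm above the shelf. The button is a tab 27 mm (case x) by 44 mm (case y) that slopes up outwards (outer edge 142 mm from the spine, 35 mm high); pressed straight down this point sinks about 9 mm. The hook and near wall, 41 mm high, begin 25 mm from it towards +x; the other side is free
- tin_center (a point): aluminium polish tin with twist lid, 64 mm across, 20 mm high, in the near half under the leaf, at x = -70, y = +37 mm in the case; this point is its centre, 15 mm above the shelf
- dauber_center (a point): small oval polish applicator, 60 x 28 x 20 mm, in the near half under the leaf, at x = -70, y = -37 mm in the case; this point is its centre, 15 mm above the shelf
- tree_a: cedar shoe tree, 252 mm long (its x, toe to +x), 74 mm wide, 83 mm high with its steel knob over the heel. Origin on the shelf, under the middle of its length; a bystander beside the case
- tree_b: the other cedar shoe tree of the pair, alike; a bystander
- brush: oval shoe brush, 130 x 54 x 36 mm, bristles down, dark wooden back; origin on the shelf under its middle; a bystander
- shoehorn: stainless shoehorn lying flat, 192 mm long (its x, blade to +x from 0 to 90 mm, handle to -x), blade 40 mm wide, about 10 mm high; origin on the shelf at the root of the blade; a bystander

How it is judged:
By the outcome, as a careful person would: the job done as asked, in the order asked, and still so for the second after the job is handed in, with the robot touching nothing.
It also fails if it takes over 48 s, if anything falls off the work surface, if the arm or the gripper's body presses on something with over 40 N, if the wrist force passes 120 N, or if a joint passes its speed limit or range.

## Working session

There is one attempt and no reset: what is moved stays moved. The work goes in short steps, Python scripts to look and compute and a shell command to move; the robot and the scene stay as the last step left them, time stands still between calls to the robot, and variables do not carry over. Pictures are saved under pics/ and viewed, at most 10 in all, crops included, and the job is handed in when it is done.

```bash
mkdir -p pics
cat > h.py <<'E'
import numpy as np, cv2
from cell import arm, cams
def cloud(im):
    K=np.array(im["intrinsics"]);D=np.array(im["distortion"]);T=np.linalg.inv(np.array(im["camera_from_world"]))
    z=im["range_z"];h,w=z.shape
    u,v=np.meshgrid(np.arange(w),np.arange(h))
    p=cv2.undistortPoints(np.stack([u,v],-1).reshape(-1,1,2).astype(np.float64),K,D).reshape(h,w,2)
    P=np.dstack([p*z[...,None],z])
    return P@T[:3,:3].T+T[:3,3]
def save(im,n): cv2.imwrite("pics/"+n,cv2.cvtColor(im["frame"],cv2.COLOR_RGB2BGR))
E
python3 - <<'E'
from h import *
import pickle
for n in("top","scene"):
    im=cams.get_image(n);save(im,n+"0.png");pickle.dump(im,open(n+".pkl","wb"))
o=arm.get_obs();print(o["time_s"],o["tcp_pos"],o["tool_rot"],o["finger_gap"])
E
```

```text
0.1 [ 274.42411867 -561.15557244  213.38975907] [[ 8.98355412e-01  4.39269165e-01 -3.91735514e-04]
 [ 4.39269328e-01 -8.98354819e-01  1.03808799e-03]
 [ 1.04082556e-04 -1.10464936e-03 -9.99999384e-01]] 0.9979046488964748
```

View pics/top0.png

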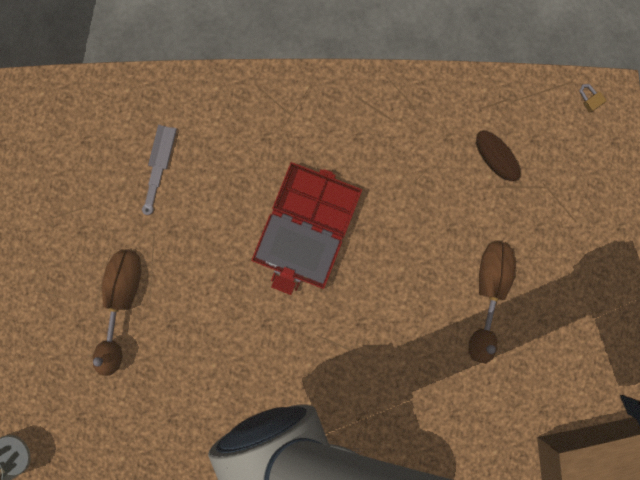

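View pics/scene0.png

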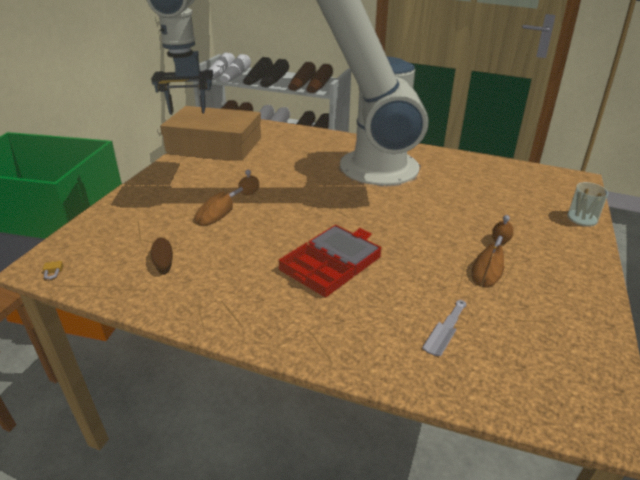

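The top view shows the case at about (307,225), its button at (285,284) nearest the robot, and open space around it. The scene view agrees. Next I'll fit the case pose.

Run:
```python
from h import *
import pickle
im=pickle.load(open("top.pkl","rb"));f=im["frame"].astype(int);P=cloud(im)
R,G,B=f[...,0],f[...,1],f[...,2]
red=((R>70)&(G<0.4*R)&(B<0.45*R)).astype(np.uint8)
grey=((abs(R-B)<25)&(R>70)).astype(np.uint8)
win=np.zeros_like(red);win[150:305,240:375]=1
red*=win;grey*=win
def ray(uv,h):
    K=im["intrinsics"];T=np.linalg.inv(im["camera_from_world"])
    p=cv2.undistortPoints(np.array(uv,float).reshape(-1,1,2),np.array(K),np.array(im["distortion"])).reshape(-1,2)
    d=np.c_[p,np.ones(len(p))]@T[:3,:3].T;o=T[:3,3]
    return o+d*((h-o[2])/d[:,2])[:,None]
body=cv2.morphologyEx((red|grey),cv2.MORPH_CLOSE,np.ones((7,7)))
body2=cv2.morphologyEx(body,cv2.MORPH_OPEN,np.ones((33,33)))
body2=cv2.morphologyEx(body,cv2.MORPH_OPEN,cv2.getStructuringElement(cv2.MORPH_ELLIPSE,(35,35)))
for nm,m,h in(("body",body2,33),("leaf",cv2.morphologyEx(grey,cv2.MORPH_OPEN,np.ones((7,7))),34)):
    c=max(cv2.findContours(m,0,1)[0],key=cv2.contourArea)
    w=ray(c.reshape(-1,2),h)
    r=cv2.minAreaRect(w[:,:2].astype(np.float32));print(nm,r);print(cv2.boxPoints(r).round(0).tolist())
btn=body&~cv2.dilate(body2,np.ones((3,3)));n,l,s,c=cv2.connectedComponentsWithStats(btn)
for i in range(1,n):
    if s[i,4]>40: print("blob",c[i],s[i],ray([c[i]],33)[0], np.median(P[l==i],0))
ys,xs=np.where(red[...]&1); 
print("heights",np.percentile(P[grey>0][:,2],[10,50,90]))
```

```text
body ((577.8562622070312, 25.343185424804688), (153.079833984375, 234.6441650390625), 68.11412811279297)
[[440.0, -2.0], [658.0, -89.0], [715.0, 53.0], [498.0, 140.0]]
leaf ((535.937255859375, 42.605403900146484), (144.56141662597656, 105.67273712158203), 68.83576965332031)
[[461.0, -6.0], [559.0, -44.0], [611.0, 91.0], [513.0, 129.0]]
blob [293.68292683 166.31707317] [289 163  12   8  41] [699.94447212  50.03267333  33.        ] [702.60639346  51.69834049  28.10902669]
blob [356.58490566 191.39622642] [351 186  10  15  53] [647.91738818 -76.82517557  33.        ] [652.86460661 -78.49843182  27.15865051]
blob [281.55504587 284.86238532] [272 273  23  21 218] [461.11788956  75.27200957  33.        ] [460.78571112  76.36925922  31.38743863]
blob [320.27272727 282.75757576] [311 276  18  12  66] [464.56745931  -1.66722751  33.        ] [463.78087236  -3.66951983  28.33632199]
heights [32.46711016 34.79007768 37.02149232]
```

```bash
T='{"x":44.2,"y":-49.4,"z":9.0,"rz":47.5,"claw":0}'; python3 -m inch '[{"x":44.2,"y":-49.4,"z":9.0,"rz":47.5,"claw":0},{"x":44.2,"y":-49.4,"z":9.0,"rz":47.5,"claw":0},{"x":44.2,"y":-49.4,"z":9.0,"rz":47.5,"claw":0},{"x":44.2,"y":-49.4,"z":9.0,"rz":47.5,"claw":0},{"x":44.2,"y":-49.4,"z":9.0,"rz":47.5,"claw":0},{"x":44.2,"y":-49.4,"z":9.0,"rz":47.5,"claw":0},{"x":44.2,"y":-49.4,"z":9.0,"rz":47.5,"claw":0},{"x":44.2,"y":-49.4,"z":9.0,"rz":47.5,"claw":0},{"x":44.2,"y":-49.4,"z":9.0,"rz":47.5,"claw":0},{"x":44.2,"y":-49.4,"z":9.0,"rz":47.5,"claw":0},{"x":44.2,"y":-49.4,"z":9.0,"rz":47.5,"claw":0},{"x":44.2,"y":-49.4,"z":9.0,"rz":47.5,"claw":0},{"x":44.2,"y":-49.4,"z":9.0,"rz":47.5,"claw":0},{"x":44.2,"y":-49.4,"z":9.0,"rz":47.5,"claw":0},{"x":44.2,"y":-49.4,"z":9.0,"rz":47.5,"claw":0},{"x":44.2,"y":-49.4,"z":9.0,"rz":47.5,"claw":0}]'
python3 - <<'E'
from h import *
im=cams.get_image("wrist");save(im,"w1.png");P=cloud(im)
f=im["frame"].astype(int);R,G,B=f[...,0],f[...,1],f[...,2]
o=arm.get_obs();print(o["time_s"],o["tcp_pos"],o["tool_rot"],o["joint_positions"],o["finger_gap"])
red=(R>70)&(G<0.4*R)&(B<0.45*R)
a=np.radians(-21.5);O=np.array([582,26]);ex=np.array([np.cos(a),np.sin(a)]);ey=np.array([-ex[1],ex[0]])
d=P[...,:2]-O;cx=d@ex;cy=d@ey;z=P[...,2]
b=red&(cx<-112)&(cx>-165)&(z>20)&(z<50)
print("btn n",b.sum(),"x",np.percentile(cx[b],[1,99]),"y",np.percentile(cy[b],[1,99]),"z",np.percentile(z[b],[5,50,95]))
# near rim by slices of y
for y0 in(-60,-45,45,60):
    m=red&(abs(cy-y0)<5)&(z>28)&(z<48)&(cx<-60)
    if m.sum(): print(y0,np.percentile(cx[m],[1,5]),m.sum())
g=(abs(R-B)<25)&(R>60)&(abs(z-34)<6)&(abs(cx)<110)&(abs(cy)<85)
if g.sum(): print("leaf",np.percentile(cx[g],[1,99]),np.percentile(cy[g],[1,99]),np.median(z[g]))
E
```

```text
0.15 [ 274.43700079 -561.22406577  213.47743113] [[ 8.98351677e-01  4.39276851e-01 -3.37114257e-04]
 [ 4.39276975e-01 -8.98351284e-01  8.42537307e-04]
 [ 6.72601093e-05 -9.04981333e-04 -9.99999588e-01]] [-6.94152755e+01  2.83075496e+01  7.71170570e+01 -1.15047580e-03
  7.46273762e+01 -5.47273024e+00] 1.0001322973579763invalid input at $[0]: expected keys x, y, z, rx, ry, rz, claw
Traceback (most recent call last):
IndexError: index -1 is out of bounds for axis 0 with size 0
```

View pics/w1.png

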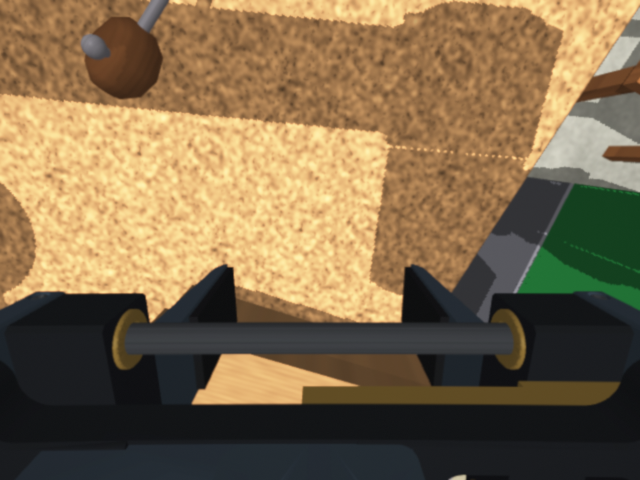

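The move was refused because every key is required, so the arm did not move. The picture shows the start pose, with a wooden box below the gripper at about (300,390), so I'll stay high at first.

```bash
python3 -m inch '[{"x":44.2,"y":-49.4,"z":0,"rx":0,"ry":0,"rz":47.5,"claw":0},{"x":44.2,"y":-49.4,"z":0,"rx":0,"ry":0,"rz":47.5,"claw":0},{"x":44.2,"y":-49.4,"z":0,"rx":0,"ry":0,"rz":47.5,"claw":0},{"x":44.2,"y":-49.4,"z":0,"rx":0,"ry":0,"rz":47.5,"claw":0},{"x":44.2,"y":-49.4,"z":0,"rx":0,"ry":0,"rz":47.5,"claw":0},{"x":44.2,"y":-49.4,"z":0,"rx":0,"ry":0,"rz":47.5,"claw":0},{"x":44.2,"y":-49.4,"z":0,"rx":0,"ry":0,"rz":47.5,"claw":0},{"x":44.2,"y":-49.4,"z":9,"rx":0,"ry":0,"rz":47.5,"claw":0},{"x":44.2,"y":-49.4,"z":9,"rx":0,"ry":0,"rz":47.5,"claw":0},{"x":44.2,"y":-49.4,"z":9,"rx":0,"ry":0,"rz":47.5,"claw":0},{"x":44.2,"y":-49.4,"z":9,"rx":0,"ry":0,"rz":47.5,"claw":0},{"x":44.2,"y":-49.4,"z":9,"rx":0,"ry":0,"rz":47.5,"claw":0},{"x":44.2,"y":-49.4,"z":9,"rx":0,"ry":0,"rz":47.5,"claw":0},{"x":44.2,"y":-49.4,"z":9,"rx":0,"ry":0,"rz":47.5,"claw":0}]'
cat > m.py <<'E'
from h import *
im=cams.get_image("wrist");save(im,"w2.png");P=cloud(im)
f=im["frame"].astype(int);R,G,B=f[...,0],f[...,1],f[...,2]
o=arm.get_obs();print(o["time_s"],o["tcp_pos"],o["tool_rot"],o["joint_positions"],o["finger_gap"])
red=(R>70)&(G<0.4*R)&(B<0.45*R)
a=np.radians(-21.5);O=np.array([582,26]);ex=np.array([np.cos(a),np.sin(a)]);ey=np.array([-ex[1],ex[0]])
d=P[...,:2]-O;cx=d@ex;cy=d@ey;z=P[...,2]
pc=lambda v,q:np.percentile(v,q).round(1) if len(v) else None
b=red&(cx<-115)&(cx>-165)&(z>20)&(z<50)
print("btn n",b.sum(),"x",pc(cx[b],[1,99]),"y",pc(cy[b],[1,99]),"z",pc(z[b],[5,50,95]))
for y0 in(-60,-45,45,60):
    m=red&(abs(cy-y0)<5)&(z>28)&(z<48)&(cx<-60)
    print(y0,pc(cx[m],[1,5]),m.sum())
g=(abs(R-B)<25)&(R>60)&(abs(z-34)<6)&(abs(cx)<110)&(abs(cy)<85)
print("leaf",pc(cx[g],[1,99]),pc(cy[g],[1,99]),pc(z[g],50))
E
python3 m.py
```

```text
time_s: 1.9
tcp_pos: [454.7, 75.4, 124.3]
tool_rot: [[0.93, -0.367, 0.001], [-0.367, -0.93, -0.0], [0.001, -0.0, -1.0]]
ft_force: [0.5, -0.5, -0.0]
finger_gap: 0.004
grip_force: 0.0
1.95 [454.72954965  75.39436106 124.36431745] [[ 9.30119874e-01 -3.67255478e-01  6.58237331e-04]
 [-3.67255525e-01 -9.30120087e-01 -5.25242431e-05]
 [ 6.31529580e-04 -1.92887454e-04 -9.99999782e-01]] [ 1.98811231e+00  2.25074438e+01  1.05829467e+02 -5.50530488e-03
  5.16255027e+01  1.13537987e+02] 0.004951948245490544
btn n 1694 x [-139.2 -115.3] y [-23.  19.] z [25.2 29.5 33.2]
-60 [-106.  -105.9] 48
-45 [-105.8 -105.3] 41
45 [-105.  -104.9] 46
60 [-105.  -104.9] 46
leaf [-94.7   2.7] [-72.5  67.7] 34.1
```

View pics/w2.png

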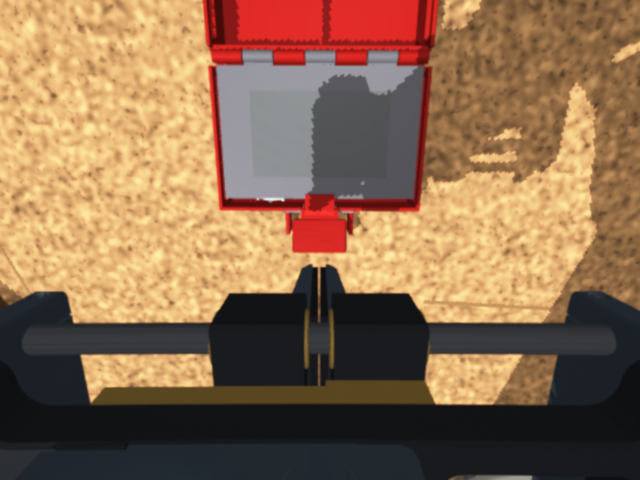

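The wrist view shows the shut leaf at (320,130) and the catch button at (320,235), straight ahead of the finger tips. The case origin corrects to about (583.5, 23). I'll press now.

```bash
python3 -m inch '[{"x":0.25,"y":0.14,"z":4,"rx":0,"ry":0,"rz":0,"claw":0},{"x":0.25,"y":0.14,"z":8,"rx":0,"ry":0,"rz":0,"claw":0},{"x":0.25,"y":0.14,"z":8.5,"rx":0,"ry":0,"rz":0,"claw":0},{"x":0.25,"y":0.14,"z":9,"rx":0,"ry":0,"rz":0,"claw":0},{"x":0.25,"y":0.14,"z":9.2,"rx":0,"ry":0,"rz":0,"claw":0},{"x":0.25,"y":0.14,"z":9.4,"rx":0,"ry":0,"rz":0,"claw":0},{"x":0.25,"y":0.14,"z":9.6,"rx":0,"ry":0,"rz":0,"claw":0},{"x":0.25,"y":0.14,"z":9.7,"rx":0,"ry":0,"rz":0,"claw":0},{"x":0.25,"y":0.14,"z":9.7,"rx":0,"ry":0,"rz":0,"claw":0}]'
cat > leaf.py <<'E'
from h import *
import sys
im=cams.get_image("top");save(im,sys.argv[1]);P=cloud(im)
f=im["frame"].astype(int);R,G,B=f[...,0],f[...,1],f[...,2]
a=np.radians(-21.3);O=np.array([583.5,23]);ex=np.array([np.cos(a),np.sin(a)]);ey=np.array([-ex[1],ex[0]])
d=P[...,:2]-O;cx=d@ex;cy=d@ey;z=P[...,2]
for x0 in range(-140,125,10):
    m=(abs(cx-x0)<5)&(abs(abs(cy)-45)<25)&(z>0)
    if m.any(): print(x0,np.median(z[m]).round(),np.median(f[m],0).astype(int),end=' | ')
E
python3 leaf.py t2.png
```

```text
time_s: 3.08
tcp_pos: [456.4, 74.3, 26.9]
tool_rot: [[0.931, -0.366, -0.0], [-0.366, -0.931, 0.0], [-0.0, -0.0, -1.0]]
ft_force: [-2.6, 0.9, 4.2]
finger_gap: 0.006
grip_force: 2.2
-140 429.0 [99 96 89] | -130 428.0 [102  99  92] | -120 425.0 [119 115 107] | -110 421.0 [117 113 104] | -100 977.0 [132 106  78] | -90 421.0 [120 116 108] | -80 413.0 [113 109 101] | -70 103.0 [86 81 79] | -60 93.0 [69 65 64] | -50 82.0 [65 62 60] | -40 73.0 [64 60 59] | -30 63.0 [64 61 59] | -20 53.0 [65 61 59] | -10 43.0 [70 64 64] | 0 34.0 [97 43 39] | 10 5.0 [95 36 32] | 20 5.0 [131  42  37] | 30 5.0 [132  42  37] | 40 5.0 [132  41  37] | 50 5.0 [119  40  34] | 60 5.0 [115  40  34] | 70 5.0 [131  42  37] | 80 4.0 [132  42  36] | 90 5.0 [132  42  36] | 100 7.0 [111  39  33] | 110 3.0 [100  63  46] | 120 1.0 [116  89  63] |
```

The leaf has sprung up to about 0.8 rad, with its free edge near case x=-69, z=103. Next I'll withdraw upward and sweep the finger in +x to bring the leaf upright.

```bash
python3 -m inch '[{"x":0,"y":0,"z":-0.5,"rx":0,"ry":0,"rz":0,"claw":0},{"x":0,"y":0,"z":-1,"rx":0,"ry":0,"rz":0,"claw":0},{"x":0,"y":0,"z":-3,"rx":0,"ry":0,"rz":0,"claw":0},{"x":0,"y":0,"z":-5.8,"rx":0,"ry":0,"rz":0,"claw":0},{"x":2.5,"y":0,"z":-5.8,"rx":0,"ry":0,"rz":0,"claw":0},{"x":4.2,"y":0,"z":-5.8,"rx":0,"ry":0,"rz":0,"claw":0},{"x":5,"y":0,"z":-5.8,"rx":0,"ry":0,"rz":0,"claw":0},{"x":5.8,"y":0,"z":-5.8,"rx":0,"ry":0,"rz":0,"claw":0},{"x":6.6,"y":0,"z":-5.9,"rx":0,"ry":0,"rz":0,"claw":0},{"x":7.4,"y":0,"z":-6.1,"rx":0,"ry":0,"rz":0,"claw":0},{"x":8.2,"y":0,"z":-6.4,"rx":0,"ry":0,"rz":0,"claw":0},{"x":9,"y":0,"z":-6.6,"rx":0,"ry":0,"rz":0,"claw":0},{"x":9.8,"y":0,"z":-6.8,"rx":0,"ry":0,"rz":0,"claw":0},{"x":10.6,"y":0,"z":-7,"rx":0,"ry":0,"rz":0,"claw":0},{"x":11.4,"y":0,"z":-7.3,"rx":0,"ry":0,"rz":0,"claw":0},{"x":11.8,"y":0,"z":-7.3,"rx":0,"ry":0,"rz":0,"claw":0},{"x":11.8,"y":0,"z":-7.3,"rx":0,"ry":0,"rz":0,"claw":0}]'
python3 - <<'E'
from h import *
save(cams.get_image("scene"),"s3.png")
E
python3 leaf.py t3.png
```

```text
time_s: 5.25
tcp_pos: [566.5, 31.0, 99.9]
tool_rot: [[0.931, -0.366, 0.0], [-0.366, -0.931, -0.0], [0.0, -0.0, -1.0]]
ft_force: [-1.2, -0.6, 0.1]
finger_gap: 0.0
grip_force: 0.0
-140 606.0 [76 73 68] | -130 596.0 [107 102  94] | -120 588.0 [107 102  93] | -110 514.0 [120 106  93] | -100 977.0 [125 104  77] | -90 490.0 [122 101  89] | -80 470.0 [83 73 70] | -70 484.0 [131 125 116] | -60 488.0 [130 121 113] | -50 489.0 [129 123 114] | -40 496.0 [143 138 129] | -30 501.0 [148 144 133] | -20 502.0 [148 143 133] | -10 502.0 [142 137 127] | 0 501.0 [132 127 118] | 10 498.0 [122 117 109] | 20 496.0 [125 120 112] | 30 492.0 [116 112 103] | 40 486.0 [105  99  91] | 50 476.0 [98 89 79] |
```

View pics/s3.png

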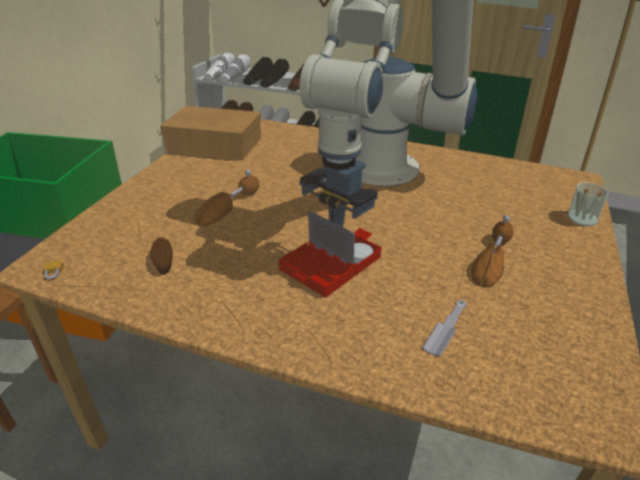

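The leaf stands upright at (332,240) with the finger behind it. I'll now follow its arc over the spine and slow down near the bottom.

```bash
python3 -m inch '[{"x":0.6,"y":0,"z":0,"rx":0,"ry":0,"rz":0,"claw":0},{"x":1.2,"y":0,"z":0.1,"rx":0,"ry":0,"rz":0,"claw":0},{"x":1.8,"y":0,"z":0.2,"rx":0,"ry":0,"rz":0,"claw":0},{"x":2.35,"y":0,"z":0.3,"rx":0,"ry":0,"rz":0,"claw":0},{"x":2.9,"y":0,"z":0.5,"rx":0,"ry":0,"rz":0,"claw":0},{"x":3.45,"y":0,"z":0.8,"rx":0,"ry":0,"rz":0,"claw":0},{"x":3.95,"y":0,"z":1.1,"rx":0,"ry":0,"rz":0,"claw":0},{"x":4.45,"y":0,"z":1.45,"rx":0,"ry":0,"rz":0,"claw":0},{"x":4.9,"y":0,"z":1.8,"rx":0,"ry":0,"rz":0,"claw":0},{"x":5.3,"y":0,"z":2.25,"rx":0,"ry":0,"rz":0,"claw":0},{"x":5.7,"y":0,"z":2.7,"rx":0,"ry":0,"rz":0,"claw":0},{"x":6,"y":0,"z":3.2,"rx":0,"ry":0,"rz":0,"claw":0},{"x":6.3,"y":0,"z":3.7,"rx":0,"ry":0,"rz":0,"claw":0},{"x":6.55,"y":0,"z":4.25,"rx":0,"ry":0,"rz":0,"claw":0},{"x":6.75,"y":0,"z":4.8,"rx":0,"ry":0,"rz":0,"claw":0},{"x":6.9,"y":0,"z":5.35,"rx":0,"ry":0,"rz":0,"claw":0},{"x":6.95,"y":0,"z":5.7,"rx":0,"ry":0,"rz":0,"claw":0},{"x":7,"y":0,"z":6,"rx":0,"ry":0,"rz":0,"claw":0},{"x":7,"y":0,"z":6.2,"rx":0,"ry":0,"rz":0,"claw":0},{"x":7,"y":0,"z":6.3,"rx":0,"ry":0,"rz":0,"claw":0}]'
```

```text
time_s: 7.85
tcp_pos: [631.4, 5.6, 36.9]
tool_rot: [[0.931, -0.366, 0.0], [-0.366, -0.931, 0.0], [0.0, -0.0, -1.0]]
ft_force: [0.4, 0.2, -0.3]
finger_gap: 0.004
grip_force: 0.1
```

```bash
python3 -m inch '[{"x":0,"y":0,"z":0.1,"rx":0,"ry":0,"rz":0,"claw":0},{"x":0,"y":0,"z":0.2,"rx":0,"ry":0,"rz":0,"claw":0},{"x":0,"y":0,"z":0.3,"rx":0,"ry":0,"rz":0,"claw":0},{"x":0,"y":0,"z":0.35,"rx":0,"ry":0,"rz":0,"claw":0},{"x":0,"y":0,"z":0.35,"rx":0,"ry":0,"rz":0,"claw":0}]'
python3 - <<'E'
from h import *
save(cams.get_image("scene"),"s4.png")
E
```

```text
time_s: 8.48
tcp_pos: [631.5, 5.5, 34.5]
tool_rot: [[0.931, -0.366, 0.001], [-0.366, -0.931, -0.0], [0.001, -0.0, -1.0]]
ft_force: [-4.4, 0.1, 18.2]
finger_gap: 0.006
grip_force: 8.9
```

View pics/s4.png

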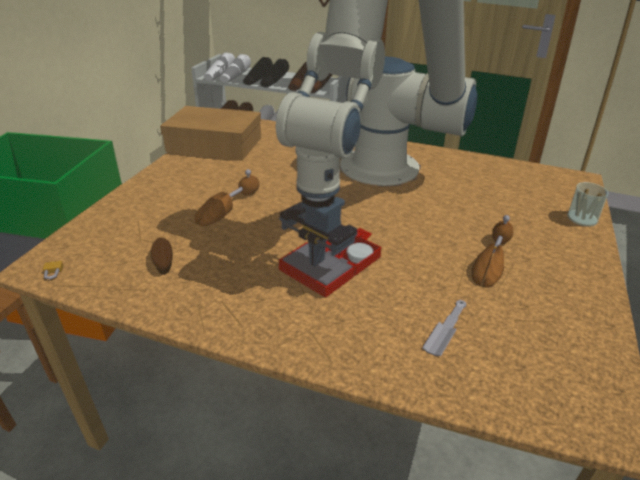

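The leaf lies flat at (315,262), and the finger reads 18 N at z=34.5, which fits it resting on its stop. I'll retreat straight up, then back, and check.

```bash
python3 -m inch '[{"x":0,"y":0,"z":-0.3,"rx":0,"ry":0,"rz":0,"claw":0},{"x":0,"y":0,"z":-1,"rx":0,"ry":0,"rz":0,"claw":0},{"x":0,"y":0,"z":-6,"rx":0,"ry":0,"rz":0,"claw":0},{"x":0,"y":0,"z":-12,"rx":0,"ry":0,"rz":0,"claw":0},{"x":-6,"y":0,"z":-16,"rx":0,"ry":0,"rz":0,"claw":0},{"x":-12,"y":4,"z":-18,"rx":0,"ry":0,"rz":0,"claw":0},{"x":-18,"y":8,"z":-18,"rx":0,"ry":0,"rz":0,"claw":0},{"x":-18,"y":14,"z":-18,"rx":0,"ry":0,"rz":0,"claw":0},{"x":-18,"y":20,"z":-18,"rx":0,"ry":0,"rz":0,"claw":0},{"x":-18,"y":26,"z":-18,"rx":0,"ry":0,"rz":0,"claw":0},{"x":-18,"y":32,"z":-18,"rx":0,"ry":0,"rz":0,"claw":0},{"x":-18,"y":32,"z":-18,"rx":0,"ry":0,"rz":0,"claw":0},{"x":-18,"y":32,"z":-18,"rx":0,"ry":0,"rz":0,"claw":0}]'; python3 leaf.py t5.png
```

```text
time_s: 10.15
tcp_pos: [346.7, -226.7, 213.5]
tool_rot: [[0.93, -0.367, 0.0], [-0.367, -0.93, 0.0], [0.0, -0.0, -1.0]]
ft_force: [-0.2, 1.1, 0.5]
finger_gap: 0.008
grip_force: 0.0
-140 1.0 [141 108  77] | -130 2.0 [134 103  73] | -120 2.0 [129  98  70] | -110 16.0 [114  49  42] | -100 977.0 [129 103  75] | -90 23.0 [132  99  72] | -80 24.0 [133 114 112] | -70 24.0 [145 141 139] | -60 23.0 [133 117 114] | -50 23.0 [131 102  74] | -40 5.0 [127  45  40] | -30 5.0 [129  44  39] | -20 5.0 [129  44  40] | -10 17.0 [114  42  37] | 0 35.0 [92 65 65] | 10 35.0 [93 89 91] | 20 34.0 [93 89 91] | 30 34.0 [93 89 91] | 40 34.0 [93 88 91] | 50 34.0 [93 89 90] | 60 34.0 [93 89 90] | 70 34.0 [93 89 91] | 80 34.0 [93 88 90] | 90 34.0 [91 87 89] | 100 25.0 [81 41 35] | 110 3.0 [99 60 46] | 120 1.0 [125  95  68] |
```

View pics/t5.png

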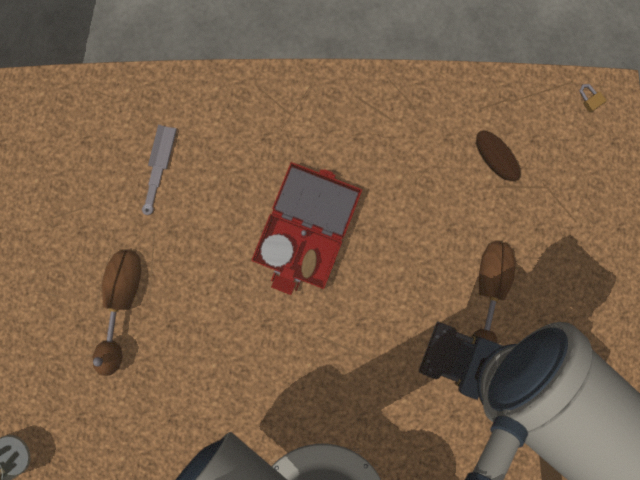

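The leaf lies flat and level at 34 mm over the far half, at (316,200). The case is where it was, and the tin (277,250) and dauber (309,263) are in place. The arm is clear.

```bash
python3 -c "
from cell import arm
print(arm.hand_in())"
```

```text
the job is handed in; nothing more can be done
None
```

The catch was pressed, and the leaf sprang up and was pushed over the spine until it lay flat over the far half. The case, its contents and the things around it stayed in place, and the job was handed in after about 10 s of robot time.

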